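# Cull the miscast cross and lock the finisher bowl

### The job

One of the four brass crosses lying in the bowl of the bench finisher is miscast: one of its side arms is missing. First take it out and put it in the square metal scrap tray, leaving the three sound ones in the bowl; then turn the lock collar clockwise by its handle until the handle stands centred over the gap between the two raised ribs on the housing. Do not disturb the jar, the round bench block or the hammer.

Things in the scene. Friction and masses are not known exactly. Their poses are not given: they have to be found in the camera images.
- machine: bench vibratory finisher, fixed to the bench: round grey housing, 268 mm across, its top at 44 mm, with a shallow open bowl in its middle. Origin on the bench on the vertical axis that the bowl and the lock collar share; z up; yaw varies.
- bowl_floor (a point): centre of the bowl's flat floor, 46 mm above the bench. Bowl: inner radius 95 mm, rim 68 mm above the bench (22 mm above its floor); no part of machine or collar is higher than 74 mm.
- collar (a joint): angle (rad) of the lock collar, a captive ring (radius 102 to 118 mm, 58 to 72 mm above the bench) around the bowl, turning stiffly (0.35 N m) about the machine's axis; it stays where left. Grows clockwise seen from above. Starts at 0 to 0.4; locked at 1.10; stop at 1.45. Seen in the machine's frame the handle points at the angle -0.97 minus this value, from x towards y.
- collar_grip (a point): point to grip on the collar's handle: a steel bar that points radially outwards, 12 mm wide, 16 high (58 to 74 mm above the bench), from 111 to 179 mm from the axis. This point lies at mid height, 158 mm from the axis, and moves with the collar; beyond 134 mm from the axis there is free space beneath the bar down to the bench.
- lock_mark (a point): where collar_grip lies when the collar is locked: 158 mm from the axis, 66 mm above the bench, on the centre line between two aluminium ribs on the housing (each 14 long radially, 8 wide, 27 mm gap between them, tops at 56 mm, at 119 to 133 mm from the axis).
- miscast: the miscast brass cross: like the others but one side arm is missing. Bar 54 long, 9 wide, 9 thick, lying flat; one arm, 9 wide, reaching to 20 mm from the bar's centre line. Origin under the middle of the bar; x along the bar towards its head; z up; the arm stands at x = +10 mm along -y. About 50 g.
- cross_a: a cast brass cross, sound: bar 54 long, 9 wide, 9 thick, lying flat, with two side arms (span 40 mm over both, each arm 9 wide). Origin under the middle of the long bar; x along the bar towards its head, z up; the arms stand at x = +10 mm, along +y and -y. Leave it in the bowl.
- cross_b: a cast brass cross, sound: bar 54 long, 9 wide, 9 thick, lying flat, with two side arms (span 40 mm over both, each arm 9 wide). Origin under the middle of the long bar; x along the bar towards its head, z up; the arms stand at x = +10 mm, along +y and -y. Leave it in the bowl.
- cross_c: a cast brass cross, sound: bar 54 long, 9 wide, 9 thick, lying flat, with two side arms (span 40 mm over both, each arm 9 wide). Origin under the middle of the long bar; x along the bar towards its head, z up; the arms stand at x = +10 mm, along +y and -y. Leave it in the bowl.
- scrap_tray: open square metal tray fixed on the bench, 116 by 116 mm outside, 26 high, walls and floor 4 to 5 mm. Origin on the bench under its centre. It may stand left or right of the machine.
- wax_jar: squat amber jar, 60 across, 60 high; bystander. Origin under its centre. Stands on the other side of the machine from the tray.
- bench_block: round steel bench block, 68 across, 36 high; bystander beyond the machine on the right. Origin under its centre.
- hammer: small riveting hammer 160 mm long lying on the bench, beyond the machine on the left; bystander. Origin under its middle.
There are look-alikes about, which are no part of the job. Leave any blue or pink look-alike of the miscast alone.

How it is judged:
By the outcome, as a careful person would: the job done as asked, in the order asked, and still so for the second after the job is handed in, with the robot touching nothing.
It also fails if it takes over 46 s, if anything falls off the work surface, if the arm or the gripper's body presses on something with over 40 N, if the wrist force passes 120 N, or if a joint passes its speed limit or range.

### The arm

A 6-joint arm with a two-finger parallel gripper is mounted at the origin on the work surface. World frame = base frame: x ahead of the robot, y to its left, z up, the work surface at z = 0. Lengths are in mm, angles in rad, forces in N, time in s.
With the tool pointing down it reaches from about 425 to 925 mm from the base axis. Payload 12.5 kg.
Tool frame: the origin (TCP) lies midway between the tips of the shut fingers; the grasp point (between the pads) lies 19 mm behind it; z points along the fingers, y is the direction in which the jaws open and shut (so a half turn about z gives the same grasp; the last joint's range is limited). The gripper opens to 85 mm and grips with 20 to 120 N. Pads are 22 mm wide; open, the fingers measure 114 mm over their backs; the gripper's body (76 mm by 85 mm) begins 54 mm behind the grasp point. The pads swing forward as they close: fully open they stand 13 mm farther back than shut.
Start: joints at [1.18, 0.491, 1.559, -0, 1.092, -0.106], TCP at [175.586, 599.845, 231.327] pointing down, gripper open.
Joint ranges: [-3.1, 3.1], [-0.84, 2.19], [0.05, 2.79], [-1.13, 4.28], [0.06, 2.93], [-2.69, 2.69]. Speed limits (rad/s): [2.22, 2.22, 2.79, 3.14, 3.14, 3.14].

### API

Orientations are given as [roll, pitch, yaw] about the fixed x, y, z axes, in that order (R = Rz(yaw) Ry(pitch) Rx(roll)).
In Python, from station import sense, grab_frame, hand_in gives the robot as it stands.
- The arm moves only by the tool play_rows, never from a script. Its argument "increments" is text: rows parted by semicolons, each of 7 numbers parted by spaces: the shift along the tool's x, y, z in cm, then the turn, a rotation vector about the tool's x, y, z in rad, then the closure, from -1 (fully open) to 1 (shut). A call has 1 to 10 rows; each row shifts and turns the pose as measured when the row begins, along the tool's axes as they then stand; what a row does not reach is not made up. A row lasts 1/10 s, in which the tool goes at most 50 mm and 8.59 degrees, less where a joint would pass 70% of its speed; a pose out of reach is approached as far as the arm can. A call is refused whole if a number of a shift passes 5 or a number of a turn 0.15, either way. A call with a gripper value outside its range is refused whole. The fingers move at their own pace and stop on an object; "newtons" is the grip in N (left out, the last holds). Time passes only in rows, so rows that do not move let the fingers close. It gives the time, the measured TCP pose, the force and the opening at its end, in the units of the state.
- sense(): the state, without advancing time (a new reading comes with each control period).
- grab_frame(name): name is "side" or "top"; returns a dict with "img" (420x560x3 uint8, red, green, blue), "depth" (420x560 float32, mm along the optical axis (not along the pixel's ray), 0 where there is no reading), "camera_matrix" (3x3 intrinsics, pixels), "D" ([k1, k2, p1, p2, k3] as OpenCV has them; the pictures are not rectified), "extrinsics" (4x4, takes a point from camera to world coordinates). Camera axes: x right, y down, z forward; pixel columns grow to the right and rows downward; lengths in mm; the calibration is good to about 2 mm. A picture is of the moment at which its call begins.
- hand_in(): hands the job in, once; it reports no verdict.
The state is a dict: "clock": time; "joint_positions": joint angles; "joint_velocities": joint speeds; "joint_efforts": joint torques, N m; "tool_pos": TCP position; "eef_rot": TCP orientation; "wrist_force": force on the tool from outside, world axes, zero at the start; "ft_torque": the same for the moment, N m; "width": finger opening in mm.
Only numpy, scipy, OpenCV 4.12 (cv2) and the standard library are available. Lean on these libraries where they do the work, as an engineer would, in place of code of your own. Each camera call takes 0.05 s, during which the arm holds its last target. There are 200 camera calls.

## Working session

There is one attempt and no reset: what is moved stays moved. The work goes in short steps, Python scripts to look and compute and a tool call to move; the robot and the scene stay as the last step left them, time stands still between calls to the robot, and variables do not carry over. Pictures are saved under pics/ and viewed, about 8 in all and at most 12, crops included, and the job is handed in when it is done.

Besides the shell and the picture viewer there is one more tool, called after ">>>" as a command line: name --argument value ..., lists and objects as JSON in quotes. play_rows: Moves the arm, as the interface text tells. Its arguments: {"type":"object","properties":{"increments":{"type":"string"},"newtons":{"type":"number"}},"required":["increments"]}

```bash
mkdir -p pics; cat > h.py <<'E'
import numpy as np, cv2
from station import sense, grab_frame, hand_in
def ray(f,uv,z):
    K=np.array(f["camera_matrix"]);D=np.array(f["D"]);T=np.array(f["extrinsics"])
    p=cv2.undistortPoints(np.array(uv,float).reshape(-1,1,2),K,D).reshape(-1,2)
    d=np.c_[p,np.ones(len(p))]@T[:3,:3].T
    o=T[:3,3]
    return o+d*((z-o[2])/d[:,2])[:,None]
def proj(f,P):
    T=np.linalg.inv(np.array(f["extrinsics"]))
    return cv2.projectPoints(np.array(P,float).reshape(-1,1,3),cv2.Rodrigues(T[:3,:3])[0],T[:3,3],np.array(f["camera_matrix"]),np.array(f["D"]))[0].reshape(-1,2)
def save(f,n): cv2.imwrite("pics/"+n+".png",f["img"][:,:,::-1])
E
python3 - <<'E'
from h import *
import pickle
print(sense())
for n in("top","side"):
    f=grab_frame(n);save(f,n+"0");pickle.dump(f,open(n+"0.pkl","wb"));print(np.array(f["extrinsics"]).round(2).tolist(),np.array(f["camera_matrix"]).tolist())
E
```

```text
{'clock': 0.0, 'joint_positions': array([ 1.18038092e+00,  4.91583244e-01,  1.55946692e+00, -1.53729326e-05,
        1.09170126e+00, -1.05587474e-01]), 'joint_velocities': array([ 0.00052962,  0.00181685, -0.00090721,  0.00018455, -0.00222179,
        0.00084346]), 'joint_efforts': array([ 6.61408994e-04, -6.18437290e+01, -2.61599278e+01,  1.60327721e-05,
        3.82742583e-03, -1.24767840e-05]), 'tool_pos': array([175.50475445, 599.60892003, 230.70701131]), 'eef_rot': array([-3.14043890e+00, -1.08566293e-04,  2.85677175e+00]), 'wrist_force': array([-0.26013632,  0.58912994, -0.2252708 ]), 'ft_torque': array([ 0.01858249, -0.05943073,  0.03759332]), 'width': 85.67000645258095}
[[0.03, -0.99, 0.14, 435.94], [-1.0, -0.03, 0.0, 10.25], [0.0, -0.14, -0.99, 1324.8], [0.0, 0.0, 0.0, 1.0]] [[546.7610708892084, 0.0, 277.5560123285741], [0.0, 546.7610708892084, 216.2407344643349], [0.0, 0.0, 1.0]]
[[-0.84, -0.36, 0.41, 301.03], [-0.55, 0.57, -0.61, 498.14], [-0.01, -0.73, -0.68, 611.46], [0.0, 0.0, 0.0, 1.0]] [[382.4656098408027, 0.0, 283.6615198500345], [0.0, 382.4656098408027, 210.47443989188008], [0.0, 0.0, 1.0]]
```

View pics/top0.png

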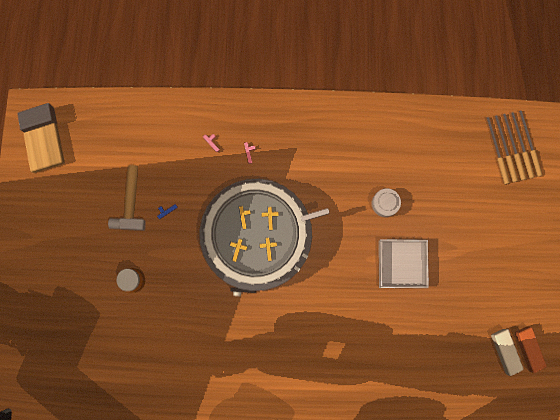

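View pics/side0.png

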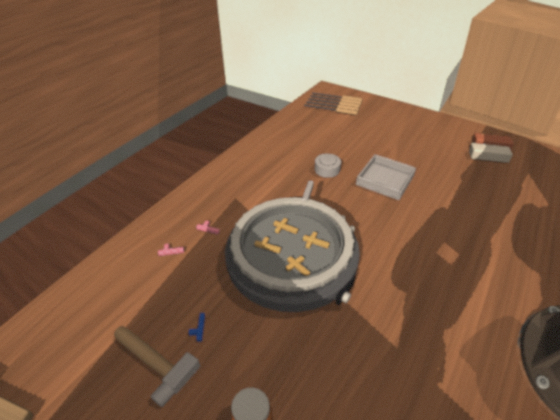

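The top view shows the bowl at about (257,234) with four crosses. The handle is at (315,214), the ribs near (300,262) and the tray at (404,264). The miscast is probably the one at (245,217). Next I measure.

```bash
python3 - <<'E'
from h import *
import pickle
f=pickle.load(open("top0.pkl","rb"));im=f["img"]
hsv=cv2.cvtColor(im,cv2.COLOR_RGB2HSV)
m=((hsv[...,0]>15)&(hsv[...,0]<32)&(hsv[...,1]>130)&(hsv[...,2]>110)).astype(np.uint8)
m[:190]=0;m[280:]=0;m[:,:205]=0;m[:,305:]=0
n,l,s,c=cv2.connectedComponentsWithStats(m)
for i in range(1,n):
    if s[i,4]<25: continue
    v,u=np.nonzero(l==i);P=ray(f,np.c_[u,v],55)[:,:2];mu=P.mean(0);w,V=np.linalg.eigh(np.cov((P-mu).T))
    d=V[:,1];q=(P-mu)@V
    print(s[i].tolist(),c[i].round(1),'xy',mu.round(1),'ang',round(np.arctan2(d[1],d[0]),3),'ext',q.min(0).round(1),q.max(0).round(1))
# collar ring: bright grey pixels
g=((hsv[...,1]<70)&(hsv[...,2]>110)).astype(np.uint8)
g[:170]=0;g[300:]=0;g[:,:190]=0;g[:,340:]=0
n,l,s,c=cv2.connectedComponentsWithStats(g)
i=1+s[1:,4].argmax();v,u=np.nonzero(l==i);P=ray(f,np.c_[u,v],72)[:,:2]
from scipy.optimize import least_squares
r=least_squares(lambda p:np.hypot(*(P-p[:2]).T)-p[2],[P[:,0].mean(),P[:,1].mean(),110],loss='soft_l1',f_scale=4)
print('ring',s[i],r.x.round(1));C=r.x[:2]
R=np.hypot(*(P-C).T);A=np.arctan2(*(P-C).T[::-1]);h=(R>130)&(R<185)
print('handle',h.sum(),np.median(A[h]),R[h].max(),P[h].mean(0))
# tray
g=((hsv[...,1]<60)&(hsv[...,2]>80)).astype(np.uint8);g[:225]=0;g[300:]=0;g[:,:360]=0;g[:,450:]=0
v,u=np.nonzero(g);P=ray(f,np.c_[u,v],26)[:,:2];print('tray',P.min(0),P.max(0),cv2.minAreaRect(P.astype(np.float32)))
cv2.imwrite("pics/crop.png",cv2.resize(im[170:300,190:340][:,:,::-1],None,fx=4.5,fy=4.5,interpolation=cv2.INTER_CUBIC))
E
```

```text
[239, 206, 12, 23, 113] [243.3 215.9] xy [609.9  94.7] ang -3.07 ext [ -9.5 -23.8] [16.  28.9]
[262, 207, 17, 23, 137] [270.  216.4] xy [610.3  32.1] ang -3.102 ext [-18.7 -22.3] [18.9 29.9]
[230, 239, 17, 23, 148] [237.3 248.2] xy [533.4 106.1] ang 2.905 ext [-19.9 -23.1] [20.  30.7]
[260, 238, 17, 23, 141] [268.2 247.4] xy [537.2  34.3] ang -3.046 ext [-19.  -22.4] [18.8 29.6]
ring [ 204  182  125  104 5183] [572.1  80.2  96.2]
handle 178 -1.3131285198985618 184.61964693354187 [587.00885623 -60.18624477]
tray [ 451.2979359 -350.2877925] [ 566.63049145 -230.57834566] ((509.6134033203125, -289.95941162109375), (114.95172882080078, 119.6534194946289), 0.8096171021461487)
```

View pics/crop.png

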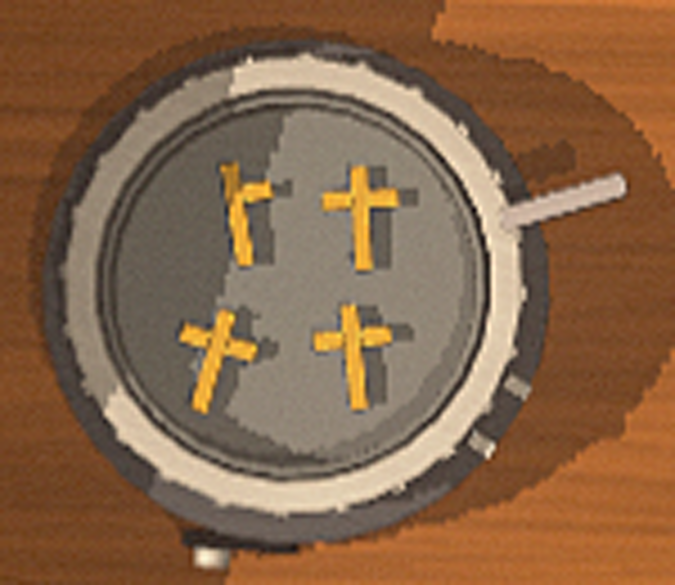

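The crop confirms it: the upper-left cross, at about px (243,216), has only one arm (right). The ribs are at crop (517,387) and (483,444). I'll refine the axis using depth.

```bash
python3 - <<'E'
from h import *
import pickle
from scipy.optimize import least_squares
f=pickle.load(open("top0.pkl","rb"));T=np.array(f["extrinsics"])
v,u=np.mgrid[170:300,190:345];u=u.ravel();v=v.ravel();d=f["depth"][v,u]
p=cv2.undistortPoints(np.c_[u,v].astype(float).reshape(-1,1,2),np.array(f["camera_matrix"]),np.array(f["D"])).reshape(-1,2)
W=(np.c_[p,np.ones(len(p))]*d[:,None])@T[:3,:3].T+T[:3,3]
k=(d>0)&(W[:,2]>64)&(W[:,2]<80);P=W[k][:,:2]
C=np.array([565,65.]);
for _ in range(10):
    R=np.hypot(*(P-C).T);q=P[(R>80)&(R<128)]
    C=least_squares(lambda c:np.hypot(*(q-c[:2]).T)-c[2],[*C,107],loss='soft_l1',f_scale=3).x;r=C[2];C=C[:2]
R=np.hypot(*(P-C).T);A=np.arctan2(P[:,1]-C[1],P[:,0]-C[0])
print('C',C,r,R[R<128].min(),np.percentile(R[R<125],[2,98]),'medz',np.median(W[k][:,2]))
h=(R>132)&(R<175);print('handle',h.sum(),A[h].mean(),A[h].std(),R.max())
# radial check: outer edge of collar by angle sector
for a in np.arange(-3,3.1,.75):
    s=(abs(A-a)<.2)&(R<126);print(round(a,2),np.percentile(R[s],[3,97]).round(1),end=' ')
px=[(190+x/4.5,170+y/4.5) for x,y in((517,387),(483,444))]
rb=ray(f,px,56)[:,:2];
for q in rb: print('\nrib',q,np.hypot(*(q-C)),np.arctan2(*(q-C)[::-1]))
# miscast region
x,y=ray(f,[(243.3,215.9)],55)[0,:2]
K=(d>0)&(abs(W[:,0]-x)<45)&(abs(W[:,1]-y)<32)&(W[:,2]>51)&(W[:,2]<64);print(K.sum())
# bar axis: skeleton in crop
bar=ray(f,[(190+x/4.5,170+y/4.5) for x,y in((230,166),(247,264),(268,190))],55)[:,:2];print('bar head,tail,armtip',bar.round(1),np.arctan2(*(bar[0]-bar[1])[::-1]))
for n in ((230,60,-500,-400),):pass
E
```

```text
C [569.33688913  66.28417443] 108.46767723113929 94.16212835583777 [ 95.10242583 118.52124475] medz 70.03331195696273
handle 100 -1.254136509423498 0.024058433076969206 179.58800310040334
-3.0 [ 95.1 117. ] -2.25 [ 95.2 117. ] -1.5 [ 95.9 117.8] -0.75 [ 95.3 117.5] 0.0 [ 96.  117.9] 0.75 [ 95.8 117.5] 1.5 [ 96.3 117.9] 2.25 [ 95.2 117.5] 3.0 [ 95.4 118. ] 
rib [519.27844304 -51.4169048 ] 127.90383917063677 -1.972922323586968

rib [489.47174974 -34.49424169] 128.58743967983887 -2.2409366390886802
112
bar head,tail,armtip [[631.  100.7]
 [579.7  90. ]
 [618.9  80.4]] 0.20409402488093137
```

>>> play_rows --increments "-3.9 -2.6 0 0 0 0 0.2;-3.9 -2.6 0 0 0 0 0.2;-3.9 -2.6 0 0 0 0 0.2;-3.9 -2.6 0 0 0 0 0.2;-3.9 -2.6 0 0 0 0 0.2;-3.9 -2.6 0 0 0 0 0.2;-3.9 -2.6 0 0 0 0 0.2;-3.9 -2.6 0 0 0 0 0.2;-3.9 -2.6 0 0 0 0 0.2;-3.9 -2.6 0 0 0 0 0.2" --newtons 40

```text
clock: 1.1
tool_pos: [483.5, 230.8, 228.1]
eef_rot: [-3.138, -0.002, 2.866]
wrist_force: [1.2, 1.3, 0.9]
width: 34.0
```

>>> play_rows --increments "-3.9 -2.6 0 0 0 0 0.2;-3.9 -2.6 0 0 0 0 0.2;-3.9 -2.6 0 0 0 0 0.2;0 0 2 0 0 -0.12 0.2;0 0 2 0 0 -0.12 0.2;0 0 2 0 0 -0.12 0.2;0 0 2 0 0 -0.12 0.2;0 0 0 0 0 0 0.2"

```text
clock: 1.9
tool_pos: [581.1, 111.2, 143.4]
eef_rot: [-3.139, -0.005, -2.929]
wrist_force: [-0.3, 0.3, 0.0]
width: 34.2
```

```bash
cat >> h.py <<'E'
from scipy.spatial.transform import Rotation as Ro
def go(x,y,z,yaw):
    s=sense();R=Ro.from_euler('xyz',s["eef_rot"]);p=np.array(s["tool_pos"])
    Rt=Ro.from_euler('xyz',[np.pi,0,yaw])
    print('t',s["clock"],'pos',p.round(1),'rot',np.round(s["eef_rot"],3),'w',round(s["width"],1),'F',np.round(s["wrist_force"],1),'q',np.round(s["joint_positions"],2))
    print('shift cm',(R.inv().apply(np.array([x,y,z])-p)/10).round(2),'turn',(R.inv()*Rt).as_rotvec().round(3))
E
python3 -c "
from h import *
go(597.5,93.5,100,3.346)"
```

```text
t 1.9 pos [581.1 111.2 143.4] rot [-3.139 -0.005 -2.929] w 34.2 F [-0.3  0.3  0. ] q [ 0.08  0.55  1.73 -0.    0.87 -1.7 ]
shift cm [-1.25 -2.07  4.34] turn [-0.003 -0.005  0.009]
```

>>> play_rows --increments "-0.6 -1.0 0 0 0 0 0.2;-0.6 -1.0 0 0 0 0.01 0.2;0 0 2 0 0 0 0.2;0 0 2.3 0 0 0 0.2;0 0 0 0 0 0 0.2"

```text
clock: 2.4
tool_pos: [602.2, 91.1, 104.1]
eef_rot: [-3.138, 0.002, -2.954]
wrist_force: [-0.6, 0.2, -0.3]
width: 34.1
```

```bash
python3 - <<'E'
from h import *
go(597.5,93.5,58,3.346)
f=grab_frame("side");uv=proj(f,[[597.5,93.5,55],[605.3,95.3,55]]);print(uv)
u,v=proj(f,[[597.5,93.5,60]])[0].astype(int)
c=f["img"][v-65:v+55,u-80:u+80,::-1];cv2.imwrite("pics/s1.png",cv2.resize(c,None,fx=5,fy=5,interpolation=cv2.INTER_CUBIC))
E
```

```text
t 2.4 pos [602.2  91.1 104.1] rot [-3.138e+00  2.000e-03 -2.954e+00] w 34.1 F [-0.6  0.2 -0.3] q [ 0.04  0.62  1.72 -0.01  0.8  -1.71]
shift cm [0.43 0.35 4.61] turn [-0.004  0.002 -0.016]
[[272.86244609 246.01653648]
 [269.05067372 244.99990266]]
```

View pics/s1.png

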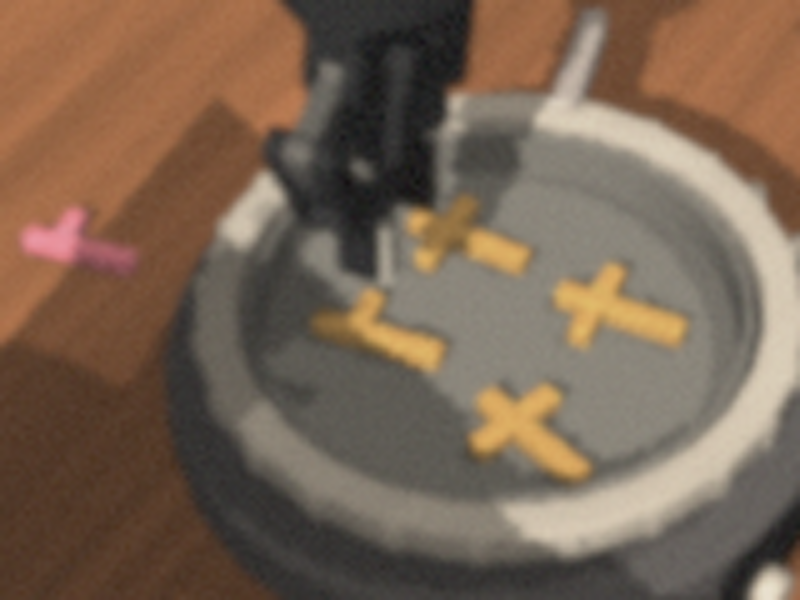

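The side crop shows the one-armed cross at crop (315,322)–(440,360), with the gripper above and behind it. My predicted grasp pixel falls on the bar. I'll check the yaw quickly from this view.

```bash
python3 - <<'E'
from h import *
f=grab_frame("side");h=cv2.cvtColor(f["img"],cv2.COLOR_RGB2HSV)
m=((h[...,0]>12)&(h[...,0]<32)&(h[...,1]>120)&(h[...,2]>90)).astype(np.uint8)
m[:230]=0;m[258:]=0;m[:,:248]=0;m[:,284:]=0
n,l,s,c=cv2.connectedComponentsWithStats(m)
for i in range(1,n):
    if s[i,4]<30: continue
    v,u=np.nonzero(l==i);P=ray(f,np.c_[u,v],53)[:,:2].astype(np.float32)
    print(s[i],P.mean(0))
    # min-width-over-tail: bar pixels away from the arm
    for lo,hi in((575,588),(588,600),(600,612),(625,640)):
        k=(P[:,0]>lo)&(P[:,0]<hi);print(lo,k.sum(),P[k].mean(0) if k.any() else '',P[k][:,1].min() if k.any() else '',P[k][:,1].max() if k.any() else '')
    print(P[:,0].min(),P[:,0].max())
E
```

```text
[255 237  26  15 158] [608.3473   96.20041]
575 17 [585.0972   94.31055] 87.74057 100.52535
588 34 [593.91583   95.851654] 88.70948 103.60516
600 33 [605.739     97.583725] 90.73972 103.566864
625 16 [629.0188  102.54986] 96.912224 107.65454
581.27014 632.86005
```

>>> play_rows --increments "0.38 0.15 1 0 0 -0.016 0.2;0 0 1.5 0 0 0 0.2;0 0 1 0 0 0 0.2;0 0 0 0 0 0 0.2"

```text
clock: 2.9
tool_pos: [600.4, 92.0, 71.8]
eef_rot: [-3.136, 0.01, -2.937]
wrist_force: [-0.6, 0.1, 0.6]
width: 34.2
```

```bash
python3 -c "
from h import *
go(597.5,95,49.5,3.34)"
```

```text
t 2.9 pos [600.4  92.   71.8] rot [-3.136  0.01  -2.937] w 34.2 F [-0.6  0.1  0.6] q [ 0.04  0.66  1.75 -0.01  0.72 -1.73]
shift cm [0.25 0.37 2.23] turn [-0.005  0.01   0.007]
```

>>> play_rows --increments "0.25 0.4 0 0 0.01 0 0.2;0 0 1.1 0 0 0 0.2;0 0 1.1 0 0 0 0.2;0 0 0 0 0 0 0.2"

```text
clock: 3.3
tool_pos: [597.0, 95.8, 48.0]
eef_rot: [-3.136, -0.001, -2.936]
wrist_force: [0.3, -0.3, 0.5]
width: 34.2
```

```bash
python3 -c "
from h import *
go(597.5,95,49.5,3.34)"
```

```text
t 3.3 pos [597.   95.8  48. ] rot [-3.136e+00 -1.000e-03 -2.936e+00] w 34.2 F [ 0.3 -0.3  0.5] q [ 0.05  0.69  1.76 -0.01  0.69 -1.72]
shift cm [-0.04 -0.09 -0.15] turn [-0.005 -0.001  0.007]
```

>>> play_rows --increments "0 0 -0.1 0 0 0 0.4;0 0 0 0 0 0 0.7;0 0 0 0 0 0 1;0 0 0 0 0 0 1;0 0 0 0 0 0 1" --newtons 40

```text
clock: 3.8
tool_pos: [597.2, 95.8, 49.3]
eef_rot: [-3.136, -0.001, -2.936]
wrist_force: [-0.0, -0.1, -0.8]
width: 7.1
```

>>> play_rows --increments "0 0 -2 0 0 0 1;0 0 -3 0 0 0 1;0 0 -3 0 0 0 1;0 0 -2 0 0 0 1;0 0 0 0 0 0 1"

```text
clock: 4.3
tool_pos: [596.8, 96.2, 152.3]
eef_rot: [-3.137, -0.003, -2.937]
wrist_force: [0.2, 1.1, -1.5]
width: 7.2
```

```bash
python3 - <<'E'
from h import *
go(509.6,-290,150,2.9)
f=grab_frame("side");u,v=266,225
cv2.imwrite("pics/s2.png",cv2.resize(f["img"][140:290,180:380,::-1],None,fx=4,fy=4,interpolation=cv2.INTER_CUBIC))
E
```

```text
t 4.3 pos [596.8  96.2 152.3] rot [-3.137e+00 -3.000e-03 -2.937e+00] w 7.2 F [ 0.2  1.1 -1.5] q [ 0.05  0.55  1.69 -0.01  0.9  -1.72]
shift cm [ 16.39 -36.04   0.45] turn [-0.006 -0.001  0.446]
```

View pics/s2.png

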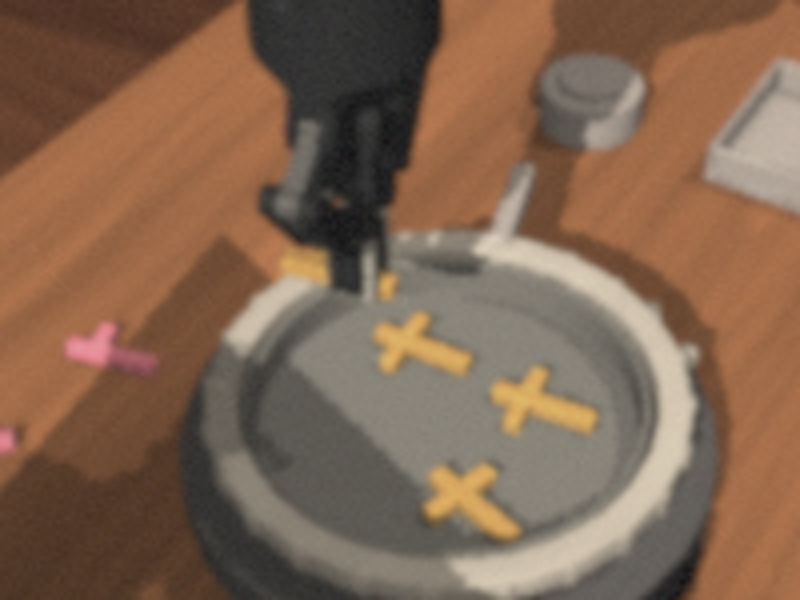

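The miscast is held by its bar, and three sound crosses remain in the bowl. Next I carry it to the tray.

>>> play_rows --increments "1.7 -3.6 0 0 0 0 1;1.7 -3.6 0 0 0 0 1;1.7 -3.6 0 0 0 0 1;1.7 -3.6 0 0 0 0 1;1.7 -3.6 0 0 0 0 1;1.7 -3.6 0 0 0 0 1;1.7 -3.6 0 0 0 0 1;1.7 -3.6 0 0 0 0 1;1.7 -3.6 0 0 0 0 1;1.7 -3.6 0 0 0 0 1"

```text
clock: 5.35
tool_pos: [496.3, -299.4, 139.4]
eef_rot: [3.137, -0.017, -2.929]
wrist_force: [0.4, -0.6, -0.4]
width: 7.4
```

>>> play_rows --increments "0 0 0 0 0 0.1 1;0 0 0 0 0 0.1 1;0 0 0 0 0 0 1"

```text
clock: 5.65
tool_pos: [493.1, -304.4, 134.5]
eef_rot: [3.137, -0.022, 3.142]
wrist_force: [-0.2, -0.3, -1.4]
width: 7.2
```

```bash
python3 -c "
from h import *
go(502,-290,60,3.14)"
```

```text
t 5.65 pos [ 493.1 -304.4  134.5] rot [ 3.137 -0.022  3.142] w 7.2 F [-0.2 -0.3 -1.4] q [-0.66  0.55  1.76 -0.01  0.85 -2.22]
shift cm [-1.06  1.41  7.43] turn [ 0.004 -0.022  0.001]
```

>>> play_rows --increments "-1 1.4 0 0 -0.022 0 1;0 0 3 0 0 0 1;0 0 3 0 0 0 1;0 0 1.5 0 0 0 1;0 0 0 0 0 0 1"

```text
clock: 6.15
tool_pos: [504.9, -284.5, 54.5]
eef_rot: [3.136, 0.002, -3.127]
wrist_force: [-0.2, -0.4, -1.1]
width: 7.0
```

```bash
python3 - <<'E'
from h import *
go(502,-290,12,3.14)
f=grab_frame("side");print(proj(f,[[502,-290,60]]))
cv2.imwrite("pics/s3.png",cv2.resize(f["img"][90:230,300:460,::-1],None,fx=4,fy=4,interpolation=cv2.INTER_CUBIC))
E
```

```text
t 6.15 pos [ 504.9 -284.5   54.5] rot [ 3.136e+00  2.000e-03 -3.127e+00] w 7.0 F [-0.2 -0.4 -1.1] q [-0.63  0.66  1.83  0.01  0.66 -2.22]
shift cm [ 0.31 -0.57  4.25] turn [0.006 0.002 0.016]
[[391.83530431 162.2063163 ]]
```

View pics/s3.png

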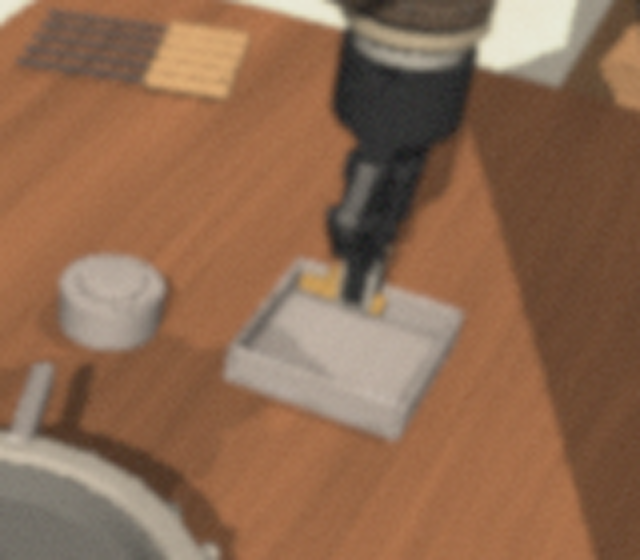

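The cross is over the tray and lined up with it. Lowering and releasing.

>>> play_rows --increments "0.2 -0.5 0 0 0 0 1;0 0 1.5 0 0 0 1;0 0 1.5 0 0 0 1;0 0 0.8 0 0 0 1;0 0 0 0 0 0 1"

```text
clock: 6.7
tool_pos: [505.0, -290.0, 17.7]
eef_rot: [3.14, 0.008, -3.123]
wrist_force: [0.5, -0.1, 0.2]
width: 7.5
```

```bash
python3 -c "
from h import *
go(502,-290,9.5,3.14)"
```

```text
t 6.7 pos [ 505.  -290.    17.7] rot [ 3.14   0.008 -3.123] w 7.5 F [ 0.5 -0.1  0.2] q [-0.64  0.72  1.84  0.01  0.58 -2.24]
shift cm [0.31 0.   0.82] turn [0.002 0.008 0.02 ]
```

>>> play_rows --increments "0 0 0.7 0 0 0 1;0 0 0 0 0 0 1;0 0 0 0 0 0 0.6;0 0 0 0 0 0 0.4;0 0 0 0 0 0 0.4;0 0 -2 0 0 0 0.4;0 0 -4 0 0 0 0.3;0 0 -4 0 0 0 0.2;0 0 -3 0 0 0 0.2"

```text
clock: 7.6
tool_pos: [503.1, -289.7, 142.3]
eef_rot: [3.137, 0.004, -3.124]
wrist_force: [0.8, -0.4, -0.4]
width: 34.1
```

```bash
python3 - <<'E'
from h import *
a=-1.254
gx,gy=569.3+158*np.cos(a),66.3+158*np.sin(a);print(gx,gy)
go(gx,gy,130,1.887)
f=grab_frame("top");h=cv2.cvtColor(f["img"],cv2.COLOR_RGB2HSV)
m=((h[...,0]>15)&(h[...,0]<32)&(h[...,1]>130)&(h[...,2]>110)).astype(np.uint8)
s=m[:,370:440].copy();s[:235]=0;s[292:]=0;v,u=np.nonzero(s);print(len(v),ray(f,np.c_[u+370,v],14)[:,:2].mean(0) if len(v) else '')
f=grab_frame("side");h=cv2.cvtColor(f["img"],cv2.COLOR_RGB2HSV)
m=((h[...,0]>15)&(h[...,0]<32)&(h[...,1]>130)&(h[...,2]>110)).astype(np.uint8)
m[:155]=0;m[200:]=0;m[:,:350]=0;m[:,420:]=0;v,u=np.nonzero(m);P=ray(f,np.c_[u,v],9)[:,:2];print(len(v),P.mean(0),P.min(0),P.max(0))
E
```

```text
618.5207780114391 -83.83765354483405
t 7.6 pos [ 503.1 -289.7  142.3] rot [ 3.137  0.004 -3.124] w 34.1 F [ 0.8 -0.4 -0.4] q [-0.64  0.53  1.76  0.01  0.85 -2.23]
shift cm [-11.91  20.37   1.38] turn [0.007 0.    1.273]
35 [ 531.92885863 -290.14599306]
41 [ 518.27605939 -290.41970426] [ 493.93588407 -305.47961338] [ 538.65356795 -284.89237447]
```

The miscast lies inside the tray, spanning x 494–539 and y −305 to −285. Next is the handle.

>>> play_rows --increments "-2.4 4.1 0 0 0 0 0.1;-2.4 4.1 0 0 0 0 0.1;-2.4 4.1 0 0 0 0 0.1;-2.4 4.1 0 0 0 0 0.1;-2.4 4.1 0 0 0 0 0.1;0 0 0 0 0 0.14 0.1;0 0 0 0 0 0.14 0.1;0 0 0 0 0 0.14 0.1;0 0 0 0 0 0.14 0.1;0 0 0 0 0 0.14 0.1"

```text
clock: 8.7
tool_pos: [623.8, -74.2, 140.7]
eef_rot: [3.136, 0.004, 2.435]
wrist_force: [1.0, -0.9, -0.6]
width: 38.6
```

>>> play_rows --increments "0 0 0 0 0 0.14 0.1;0 0 0 0 0 0.14 0.1;0 0 0 0 0 0.14 0.1;0 0 0 0 0 0.14 0.1;0 0 0 0 0 0 0.1"

```text
clock: 9.2
tool_pos: [622.4, -73.7, 136.8]
eef_rot: [3.139, -0.002, 1.849]
wrist_force: [0.0, 0.5, 0.3]
width: 38.2
```

```bash
python3 -c "
from h import *
go(618.5,-83.8,56,1.887)"
```

```text
t 9.2 pos [622.4 -73.7 136.8] rot [ 3.139e+00 -2.000e-03  1.849e+00] w 38.2 F [0.  0.5 0.3] q [-0.22  0.6   1.65  0.    0.89 -0.5 ]
shift cm [-0.88 -0.68  8.08] turn [ 0.003 -0.002 -0.038]
```

>>> play_rows --increments "-0.8 -0.6 0 0 0 -0.038 0.1;0 0 2 0 0 0 0.1;0 0 2 0 0 0 0.1;0 0 0 0 0 0 0.1"

```text
clock: 9.6
tool_pos: [618.4, -83.1, 94.5]
eef_rot: [3.139, -0.002, 1.906]
wrist_force: [0.2, 0.0, 0.5]
width: 38.6
```

```bash
python3 -c "
from h import *
go(618.5,-83.8,56,1.887)"
```

```text
t 9.6 pos [618.4 -83.1  94.5] rot [ 3.139e+00 -2.000e-03  1.906e+00] w 38.6 F [0.2 0.  0.5] q [-0.24  0.65  1.69  0.    0.81 -0.58]
shift cm [-0.07 -0.02  3.85] turn [ 0.003 -0.002  0.019]
```

>>> play_rows --increments "0 0 1.5 0 0 0.02 0.1;0 0 1.3 0 0 0 0.1;0 0 1 0 0 0 0.1;0 0 0 0 0 0 0.4;0 0 0 0 0 0 0.7;0 0 0 0 0 0 1;0 0 0 0 0 0 1;0 0 0 0 0 0 1" --newtons 60

```text
clock: 10.4
tool_pos: [619.3, -83.0, 56.5]
eef_rot: [3.138, -0.001, 1.896]
wrist_force: [0.8, -0.5, -6.5]
width: 10.5
```

```bash
python3 -c "
from h import *
go(618.5,-83.8,56,1.887)
s=sense();p=s['tool_pos'];print(np.arctan2(p[1]-66.3,p[0]-569.3),np.hypot(p[1]-66.3,p[0]-569.3))"
```

```text
t 10.4 pos [619.3 -83.   56.5] rot [ 3.138e+00 -1.000e-03  1.896e+00] w 10.5 F [ 0.8 -0.5 -6.5] q [-0.24  0.7   1.71  0.    0.73 -0.57]
shift cm [-0.05 -0.1   0.05] turn [ 0.004 -0.001  0.009]
-1.2476805934343882 157.4875285247961
```

>>> play_rows --increments "0.07 -1.5 0 0 0 0.095 1;0.07 -1.5 0 0 0 0.095 1;0.07 -1.5 0 0 0 0.095 1;0.07 -1.5 0 0 0 0.095 1;0 0 0 0 0 0 1"

```text
clock: 10.9
tool_pos: [558.9, -90.6, 56.5]
eef_rot: [3.137, -0.003, 1.505]
wrist_force: [-1.3, 0.5, -8.9]
width: 10.4
```

```bash
cat >> h.py <<'E'
def arc(a=-2.107):
    go(569.3+157.5*np.cos(a),66.3+157.5*np.sin(a),56.5,a+np.pi)
    s=sense();p=s['tool_pos'];print(np.arctan2(p[1]-66.3,p[0]-569.3),np.hypot(p[1]-66.3,p[0]-569.3),s['eef_rot'][2]-np.pi,s['ft_torque'])
E
python3 -c "
from h import *
arc()"
```

```text
t 10.9 pos [558.9 -90.6  56.5] rot [ 3.137e+00 -3.000e-03  1.505e+00] w 10.4 F [-1.3  0.5 -8.9] q [-0.28  0.64  1.86  0.01  0.64 -0.22]
shift cm [ 1.68 -7.13 -0.02] turn [ 0.004 -0.004  0.47 ]
-1.6369613381637307 157.21571811219115 -1.636805238243106 [ 0.03720404  0.31064783 -0.13646194]
```

>>> play_rows --increments "0.07 -1.5 0 0 0 0.095 1;0.07 -1.5 0 0 0 0.095 1;0.07 -1.5 0 0 0 0.095 1;0.07 -1.3 0 0 0 0.085 1;0 0 0 0 0 0 1"

```text
clock: 11.4
tool_pos: [504.5, -76.5, 56.5]
eef_rot: [3.136, -0.004, 1.139]
wrist_force: [-3.1, -1.2, -9.1]
width: 10.2
```

```bash
python3 -c "
from h import *
arc()"
```

```text
t 11.4 pos [504.5 -76.5  56.5] rot [ 3.136 -0.004  1.139] w 10.2 F [-3.1 -1.2 -9.1] q [-0.28  0.59  2.    0.01  0.54  0.15]
shift cm [ 0.02 -1.74 -0.01] turn [ 0.005 -0.004  0.104]
-1.9964632029018994 156.8254496467885 -2.003001538063531 [-0.1120521   0.67807519 -0.00295972]
```

>>> play_rows --increments "0.02 -0.85 0 0 0 0.052 1;0.02 -0.85 0 0 0 0.052 1;0 0 0 0 0 0 1"

```text
clock: 11.7
tool_pos: [491.7, -69.9, 56.5]
eef_rot: [3.136, -0.003, 1.046]
wrist_force: [-5.0, -2.4, -6.4]
width: 10.6
```

```bash
python3 -c "
from h import *
arc()"
```

```text
t 11.7 pos [491.7 -69.9  56.5] rot [ 3.136e+00 -3.000e-03  1.046e+00] w 10.6 F [-5.  -2.4 -6.4] q [-0.28  0.58  2.04  0.    0.52  0.25]
shift cm [-0.08 -0.29 -0.  ] turn [ 0.006 -0.003  0.011]
-2.0886101223823212 156.69256044577338 -2.0955492056392733 [-0.32669702  0.85867101  0.0251765 ]
```

>>> play_rows --increments "0 -0.28 0 0 0 0.012 1;0 0 0 0 0 0 1;0 0 0 0 0 0 0.6;0 0 0 0 0 0 0.3;0 0 0 0 0 0 0.2;0 0 -2 0 0 0 0.2;0 0 -4 0 0 0 0.2;0 0 -4 0 0 0 0.2;0 0 -5 0 0 0 0.2;0 0 -5 0 0 0 0.2"

```text
clock: 12.7
tool_pos: [491.4, -69.3, 257.9]
eef_rot: [3.137, -0.004, 1.05]
wrist_force: [0.7, 0.1, -0.7]
width: 34.4
```

>>> play_rows --increments "-3 -4 0 0 0 0 0.2;-3 -4 0 0 0 0 0.2;-3 -4 0 0 0 0 0.2;-3 -4 0 0 0 0 0.2;0 0 0 0 0 0 0.2"

```text
clock: 13.2
tool_pos: [293.6, -94.5, 263.1]
eef_rot: [3.114, -0.008, 1.056]
wrist_force: [-0.5, -0.6, 0.3]
width: 33.9
```

```bash
python3 - <<'E'
from h import *
go(500,-100,200,1)
f=grab_frame("top");g=grab_frame("side")
o=[]
for n,h in(("t",f),("s",g)):
    u,v=proj(h,[[502,-50,60]])[0].astype(int);print(u,v)
    o.append(cv2.resize(h["img"][v-32:v+32,u-40:u+40,::-1],None,fx=6,fy=6,interpolation=cv2.INTER_CUBIC));print(n,u-40,v-32)
cv2.imwrite("pics/lock.png",cv2.resize(np.hstack(o),None,fx=.83,fy=.83))
T=np.array(f["extrinsics"]);v,u=np.mgrid[215:300,260:350];u=u.ravel();v=v.ravel();d=f["depth"][v,u]
p=cv2.undistortPoints(np.c_[u,v].astype(float).reshape(-1,1,2),np.array(f["camera_matrix"]),np.array(f["D"])).reshape(-1,2)
W=(np.c_[p,np.ones(len(p))]*d[:,None])@T[:3,:3].T+T[:3,3]
R=np.hypot(W[:,0]-569.3,W[:,1]-66.3);A=np.arctan2(W[:,1]-66.3,W[:,0]-569.3)
k=(d>0)&(W[:,2]>64)&(W[:,2]<80)&(R>132)&(R<178);print('handle',k.sum(),A[k].mean(),A[k].std())
E
```

```text
t 13.2 pos [293.6 -94.5 263.1] rot [ 3.114 -0.008  1.056] w 33.9 F [-0.5 -0.6  0.3] q [-0.53 -0.04  2.2   0.01  0.95 -0.02]
shift cm [ 9.63 18.06  6.88] turn [ 0.027 -0.008  0.056]
304 263
t 264 231
349 219
s 309 187
handle 111 -2.1027333574917306 0.023524224581613927
```

View pics/lock.png

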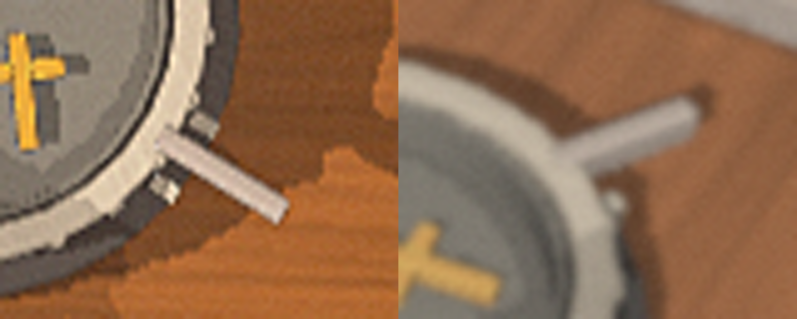

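The handle now stands between the two ribs, which are at crop (206,124) and (165,188). I'll check the centring numerically with a proper rib measurement.

```bash
python3 - <<'E'
from h import *
import pickle
for f in (pickle.load(open("top0.pkl","rb")),grab_frame("top")):
    P_=[]
    v,u=np.mgrid[235:290,270:330];u=u.ravel();v=v.ravel()
    gray=f["img"][v,u].astype(int);W=ray(f,np.c_[u,v],56)
    R=np.hypot(W[:,0]-569.3,W[:,1]-66.3);A=np.arctan2(W[:,1]-66.3,W[:,0]-569.3)
    k=(R>121)&(R<133)&(gray.min(1)>95);
    for c in(-1.97,-2.24):
        q=k&(abs(A-c)<.07);w=gray.min(1)[q]-90;P_.append(np.average(A[q],weights=w));print(q.sum(),P_[-1])
    print('mid',np.mean(P_))
    W=ray(f,np.c_[u,v],74);R=np.hypot(W[:,0]-569.3,W[:,1]-66.3);A=np.arctan2(W[:,1]-66.3,W[:,0]-569.3)
    q=(R>142)&(R<176)&(gray.min(1)>95)&(gray.max(1)-gray.min(1)<60)&(abs(A+2.1)<.15)
    if q.sum(): print('handle',q.sum(),A[q].mean())
# tray & bowl counts, bystanders
a=pickle.load(open("top0.pkl","rb"))["img"].astype(int);b=f["img"].astype(int)
for n,(x,y) in dict(jar=(128,280),block=(387,202),hammer=(128,200)).items():
    print(n,abs(a-b)[y-30:y+30,x-18:x+18].mean().round(1))
E
```

```text
16 -1.968569059675152
16 -2.2428527651610053
mid -2.1057109124180786
15 -1.9674543963761164
17 -2.2415537355606943
mid -2.1045040659684053
handle 80 -2.1004924515367756
jar 7.4
block 3.2
hammer 3.7
```

```bash
python3 -c "
from h import *
save(grab_frame('top'),'final')"
```

```text
(no output)
```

View pics/final.png

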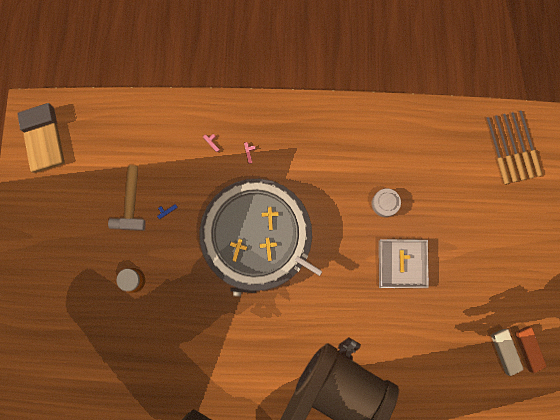

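The final view shows the one-armed cross in the tray at (404,261) and three sound crosses in the bowl. The handle is between the ribs, the bystanders are where they were, and the arm is clear.

```bash
python3 -c "
from h import *
print(hand_in())"
```

```text
the job is handed in; nothing more can be done
None
```

The job is done and handed in at about 13.5 s on the robot's clock. I put the miscast cross in the scrap tray first, then turned the lock collar clockwise by its handle to the gap between the ribs.

**Last checks:**
- **Crosses:** the miscast lies inside the tray and the three sound crosses are still in the bowl.
- **Collar:** the handle measures −2.100 to −2.103 rad against a rib midpoint of −2.105 rad. That is within about 0.8 mm at the grip point.
- **Bystanders:** the jar, block and hammer look unmoved. The jar's patch of the image differed somewhat more than the others (7.4, against 3.2 and 3.7). I put that down to the arm's shadow, because the jar sits at the same pixel position as before.
- **Forces:** the wrist force stayed below about 10 N in every reading I took.

No check failed or disagreed.

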